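# Hold a chair back slat in the dowel borer's guard window

### The job

Take the pale wooden chair slat off its battens and feed its plain end (the end without dowels), lying flat on the borer's steel bed, straight in through the window of the yellow guard until it has pressed the red sprung stop inside fully home. Finish while still gripping it and holding the stop in, ready for the holes to be bored: do not let go, as the spring pushes the slat back out. Leave the mallet, the tin of dowels and the glue jar where they are.

Things in the scene. Friction and masses are not known exactly. Their poses are not given: they have to be found in the camera images.
- slat: pale wooden chair back slat, loose, 300 long x 48 wide x 14 mm thick, 0.1 to 0.19 kg, flat on two battens. Origin: centre of its underside; x runs along it to the plain end (x = +150 mm, last 4 mm narrowed 1.5 mm all round), y across, z up. At x = -150 mm two glued dowels, 8 mm thick, stick out 18 mm.
- slat_end (a point): centre of the slat's plain end face: 150 mm along the slat's x from its origin, 7 mm above its underside
- battens: two fixed wooden battens 30 wide x 100 long x 35 mm high, standing across under the slat; origin on the bench. Their centres are at x = -115 and +65 mm along the slat; elsewhere there are 35 mm of air under it for fingers. The slat starts within 10 mm and 0.06 rad of their origin and direction.
- borer: fixed twin-spindle dowel borer, green base and motor, yellow guard with clear top and sides. Origin on the bench under the middle of the window's outer face; x = feed direction into the machine, z up. Steel bed 120 mm wide, top at z = 70 mm, front edge at x = -75 mm (green base below: 170 wide, 45 high). Guard front plate x = 0 to 8 mm, 150 wide, up to z = 165 mm.
- window (a point): middle of the window's sill on the guard's outer face (borer x = 0, y = 0, z = 70 mm). The window is 50 mm wide and 16 mm high, sill flush with the bed: 2 mm more than the slat each way. Thin black lips at its sides and top flare outwards to x = -12 mm, there about 64 wide and 23 mm high. Inside, only the stop is in the slat's way.
- stop (a joint): travel of the red sprung stop inside the guard, along the feed direction: 0 out (at rest), 0.008 m pressed fully home against a rigid block. The spring pushes back with 4 N at 0 and 8 N at 0.008 m.
- stop_face (a point): centre of the red stop pad's front face (10 mm wide, 14 mm high); at rest at borer frame x = 90, y = 0, z = 78.5 mm; fully home at x = 98 mm
- mallet: wooden joiner's mallet lying on the bench, loose: head 65 x 120 x 75 mm centred at its x = +100 mm, handle 25 mm thick to x = -190 mm. Leave alone.
- tin: open steel tin of short dowels, loose, 76 mm diameter, 68 mm high with the dowels. Origin under its centre. Leave alone.
- glue: white glue jar with orange cap, loose, 68 mm diameter, 90 mm high. Origin under its centre. Leave alone.
There are look-alikes about, which are no part of the job. What is shaped like the battens but pink is not meant.

How it is judged (in metres and radians):
On the way, in this order (a step that is already met when the one before it is completed fails the run):
1. the slat is gripped and lifted clear of the battens (contact force between slat and the fingers above 0.5 N and height (world z) of slat above 0.045 m and contact force between slat and battens below 0.01 N), for 0.1 s.
2. the plain end has come through the guard window (x of slat_end in the frame of borer above 0.03 m and y of slat_end in the frame of borer between -0.02 and 0.02 m and z of slat_end in the frame of borer between 0.07 and 0.086 m and contact force between slat and the fingers above 0.5 N), for 0.1 s.
At the end, for the whole second after the job is handed in: Fingers still on the slat (over 2 N), slat at rest (under 20 mm/s), its plain end through the window pressing the stop in over 6 of its 8 mm, within 6 mm of the window's middle and 5 mm of its height on the bed, slat flat and straight with the feed within 0.06 rad (value of joint stop above 0.006 m and x of slat_end in the frame of borer above 0.094 m and y of slat_end in the frame of borer between -0.006 and 0.006 m and z of slat_end in the frame of borer between 0.073 and 0.083 m and angle between the x axis of slat and the x axis of borer, either way round below 0.06 rad and angle between the z axis of slat and the z axis of borer, either way round below 0.06 rad and contact force between slat and the fingers above 2 N and linear speed of slat below 0.02 m/s); the arm keeps its last pose, push and grip.
It fails at once if the mallet, the tin or the glue jar is shifted more than 25 mm (distance of any of mallet, tin, glue from where it was at the start of the episode above 0.025 m).
It also fails if it takes over 42 s, if anything falls off the work surface, if the arm or the gripper's body presses on something with over 40 N, if the wrist force passes 120 N, or if a joint passes its speed limit or range.

### The arm

A 6-joint arm with a two-finger parallel gripper is mounted at the origin on the work surface. World frame = base frame: x ahead of the robot, y to its left, z up, the work surface at z = 0. Lengths are in m, angles in degrees, forces in N, time in s.
With the tool pointing down it reaches from about 0.35 to 0.875 m from the base axis. Payload 4.2 kg.
Tool frame: the origin (TCP) lies midway between the tips of the shut fingers; the grasp point (between the pads) lies 19 mm behind it; y points along the fingers, z is the direction in which the jaws open and shut, and the axes are right-handed (so a half turn about y gives the same grasp; the last joint's range is limited). The gripper opens to 87 mm and grips with 3 to 60 N. Pads are 19 mm wide; open, the fingers measure 117 mm over their backs; the gripper's body (75 mm by 190 mm) begins 51 mm behind the grasp point.
Start: joints at [91.65, 22.042, 0.453, 0, -68.411, -14.817], TCP at [0.142, 0.609, 0.223] pointing down, gripper open.
Joint ranges: [-179.83, 179.83], [-69.29, 118.12], [-61.27, 80.66], [-181.25, 117.63], [-171.15, -9.14], [-177.46, 177.46]. Speed limits (degrees/s): [159.86, 159.86, 180, 180, 180, 180].

### API

Orientations are given as [roll, pitch, yaw] about the fixed x, y, z axes, in that order (R = Rz(yaw) Ry(pitch) Rx(roll)).
In Python, from workcell import env gives the robot as it stands. The module is installed in compiled form; this text tells all that it offers. Calls block until the motion is done:
- env.goto(position, orientation): joint-space move of the TCP to a pose.
- env.move_straight(position, rotation=None, rate=0.15, force_limit=None): straight line of the TCP; rotation=None keeps the orientation; rate is the mean speed in m/s. With force_limit (N) it stops when the force on the tool has changed by that much, and returns True; else False.
- env.set_joints(angles): joint-space move.
- env.gripper_to(opening, grasp_force=None): opening from 0.0 (shut) to 1.0 (fully open); grasp_force is the grip in N (None keeps the last); returns when the fingers have stopped.
- env.dwell(seconds).
- env.inverse_kinematics(position, orientation): joint angles nearest the present ones, or None.
- env.read_state(): the state.
- env.grab_frame(name): name is "scene" or "top" or "wrist"; returns a dict with "image" (480x640x3 uint8, blue, green, red), "fx", "fy", "cx", "cy" (pixels), "position" and "orientation" of the camera in the world. Camera axes: x right, y up, looking along -z (the intrinsics and any distortion apply to the point x, -y, -z); pixel columns grow to the right and rows downward; lengths in m; the calibration is good to about 2 mm. The wrist camera is an equidistant fisheye: a pixel r from the principal point sees the ray r / f radians off the axis. A picture is of the moment at which its call begins. There is no depth.
A pose or a line that the arm cannot do raises env.Unreachable and nothing moves.
- env.close_job(): hands the job in, once; it reports no verdict.
Trained networks look in a picture, given as the dict that the camera call returned (one of the last four; its "shot" number tells which), for a name from the list of things; names that differ only in an ending like _2 or _b are one class to them, and where a whole thing is asked for, a point or a joint stands for the part that bears it (a point fixed in the world has none). Each returns a list of dicts, best first, with "score" (0 to 1); they miss things now and then, are a little off and sometimes report something else, mostly with a low value. They report only what shows in the picture. A call takes as long as a camera call. They do not tell look-alikes from the thing itself.
- env.search_frame(picture, thing): "xyz" ([x, y, z] in m, in world coordinates, good to about 4 mm: the middle of the surface that is visible of it).
- env.trace(picture, thing): "mask" (480x640 bool, what is visible of it).
The state is a dict: "clock": time; "joint_positions": joint angles; "qvel": joint speeds; "joint_torque": joint torques, N m; "position": TCP position; "tool_rot": TCP orientation; "force": force on the tool from outside, world axes, zero at the start; "wrist_torque": the same for the moment, N m; "opening": opening from 0.0 (shut) to 1.0 (fully open).
Only numpy, scipy, OpenCV 4.12 (cv2) and the standard library are available. Lean on these libraries where they do the work, as an engineer would, in place of code of your own. Each camera call takes 0.05 s, during which the arm holds its last target. There are 200 camera calls.

## Working session

There is one attempt and no reset: what is moved stays moved. The work goes in short steps, each a Python script; the robot and the scene stay as the last script left them, time stands still between calls to the robot, and variables do not carry over. Pictures are saved under pics/ and viewed, about 8 in all and at most 12, crops included, and the job is handed in when it is done.

```bash
mkdir -p pics; ls; python3 - <<'E'
from workcell import env
import cv2
for n in ["top","scene"]:
    f=env.grab_frame(n); cv2.imwrite(f"pics/{n}0.png",f["image"])
    print(n,f["fx"],f["cx"],f["cy"],f["position"],f["orientation"])
    for t in ["slat","battens","borer","mallet","tin","glue","slat_end","window","stop_face"]:
        try: print(t,[(round(d["score"],2),[round(float(v),3) for v in d["xyz"]]) for d in env.search_frame(f,t)[:4]])
        except Exception as e: print(t,e)
print(env.read_state())
E
```

```text
pics
top 573.218110292596 316.2002547823515 235.68922747457242 [0.30996335 0.19476886 1.50991144] [  9.29149142   0.28600594 -91.41920732]
slat [(0.89, [0.535, 0.278, 0.047])]
battens [(0.96, [0.536, 0.359, 0.037]), (0.61, [0.307, 0.33, 0.035]), (0.59, [0.609, 0.644, 0.039])]
borer [(0.87, [0.462, -0.3, 0.166])]
mallet [(0.58, [0.73, 0.29, 0.062]), (0.39, [0.741, -0.132, 0.038])]
tin []
glue [(0.59, [0.72, -0.051, 0.093])]
slat_end [(0.59, [0.536, 0.281, 0.051])]
window [(0.92, [0.464, -0.298, 0.166])]
stop_face []
scene 466.037483036465 312.91841566949694 235.4339059432589 [ 1.05294046 -0.33813023  1.02591604] [37.79108065  0.16615094 46.83111498]
slat [(0.59, [0.536, 0.271, 0.048])]
battens [(0.71, [0.552, 0.36, 0.035]), (0.66, [0.611, 0.638, 0.033]), (0.65, [0.319, 0.328, 0.034])]
borer [(0.75, [0.517, -0.355, 0.14])]
mallet [(0.76, [0.732, 0.289, 0.051])]
tin [(0.58, [0.741, -0.134, 0.037])]
glue [(0.76, [0.742, -0.062, 0.089])]
slat_end [(0.72, [0.535, 0.279, 0.047])]
window [(0.63, [0.525, -0.361, 0.144])]
stop_face [(0.17, [0.522, -0.359, 0.144])]
{'clock': 1.0, 'joint_positions': array([ 9.16493738e+01,  2.20396463e+01,  4.53455052e-01, -1.96112531e-03,
       -6.84117310e+01, -1.48163868e+01]), 'qvel': array([-0.05682432,  0.06842473, -0.0035872 ,  0.05409989, -0.02948626,
       -0.09256858]), 'joint_torque': array([ 3.35334244e-04, -3.90475595e+01,  1.87628406e+01,  4.22436163e+00,
        1.54224678e-02, -2.37110129e-05]), 'position': array([0.14233323, 0.60855279, 0.22257211]), 'tool_rot': array([-9.00015424e+01, -2.29428471e-03,  1.66832265e+02]), 'force': array([-0.68253279,  0.40996903,  0.39073888]), 'wrist_torque': array([0.0137015 , 0.02027305, 0.0002882 ]), 'opening': 0.9997879368798606}
```

View pics/top0.png

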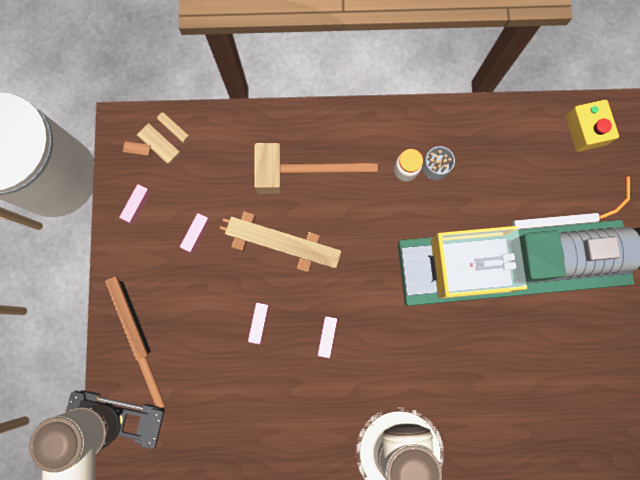

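View pics/scene0.png

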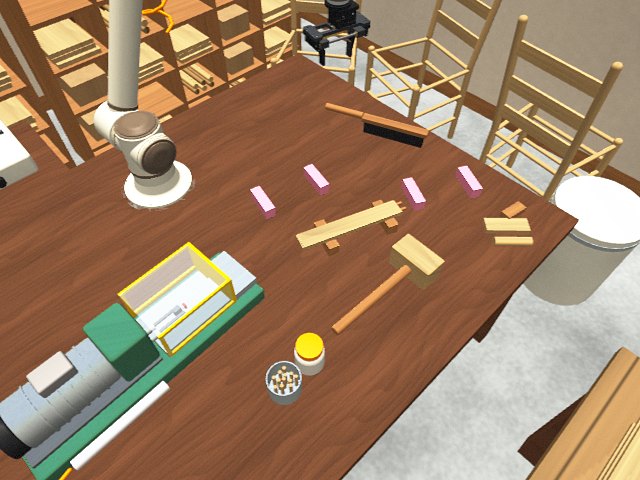

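Top view: the slat is the only slat-like piece, with dowels at (225,223) and its plain end at (338,262). It lies on brown battens at (242,231) and (309,252). Look-alikes are the four pink bars at (133,203), (194,232), (258,323) and (327,337), plus the offcuts near (158,142). The borer window is near (435,268), fed towards image right (world -y).

```bash
cat > h.py <<'E'
import numpy as np, cv2
from scipy.spatial.transform import Rotation as R
def p2w(f,u,v,z):
    r=R.from_euler('xyz',f["orientation"],degrees=True).as_matrix()
    d=r@np.array([(u-f["cx"])/f["fx"],-(v-f["cy"])/f["fy"],-1])
    p=np.array(f["position"]); return p+d*(z-p[2])/d[2]
def w2p(f,P):
    r=R.from_euler('xyz',f["orientation"],degrees=True).as_matrix()
    c=r.T@(np.array(P)-f["position"]); return np.array([f["cx"]+f["fx"]*c[0]/-c[2], f["cy"]-f["fy"]*c[1]/-c[2]])
E
python3 - <<'E'
from workcell import env
from h import *
f=env.grab_frame("top"); im=f["image"]
t=env.trace(f,"slat")
m=t[0]["mask"].astype(np.uint8); print(t[0]["score"],m.sum())
m=cv2.morphologyEx(m,cv2.MORPH_OPEN,np.ones((7,7)))
c=max(cv2.findContours(m,0,1)[0],key=cv2.contourArea); b=cv2.boxPoints(cv2.minAreaRect(c))
for q in b: print(q,p2w(f,*q,.049).round(4))
b1=np.array([p2w(f,*q,.049) for q in b]); print("centre",b1.mean(0))
for q in env.search_frame(f,"battens"): print(q)
np.save("c.npy",b)
a=cv2.resize(im[215:315,390:540],None,fx=5,fy=5,interpolation=cv2.INTER_CUBIC)
cv2.imwrite("pics/borer_c.png",a)
a=cv2.resize(im[200:280,210:350],None,fx=5,fy=5,interpolation=cv2.INTER_CUBIC)
cv2.polylines(a,[((b-[210,200])*5).astype(int)],True,(0,0,255),1)
cv2.imwrite("pics/slat_c.png",a)
E
```

```text
0.77 2177
[223.50308 233.81345] [0.5601 0.4357 0.049 ]
[229.06717 215.48468] [0.6081 0.4213 0.049 ]
[340.90366 249.43503] [0.5116 0.1335 0.049 ]
[335.33957 267.7638 ] [0.4647 0.1492 0.049 ]
centre [0.53613975 0.28491744 0.049     ]
{'xyz': [0.5375, 0.3614, 0.0341], 'score': 0.81}
{'xyz': [0.3092, 0.3291, 0.0369], 'score': 0.67}
{'xyz': [0.6115, 0.6445, 0.0398], 'score': 0.66}
```

View pics/borer_c.png

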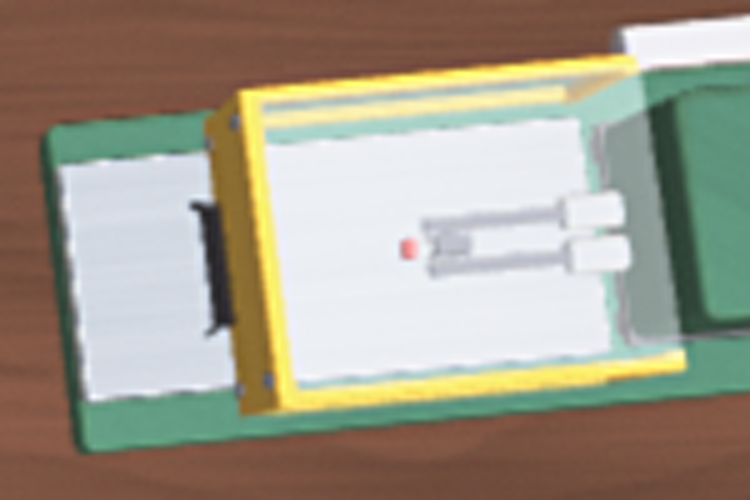

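View pics/slat_c.png

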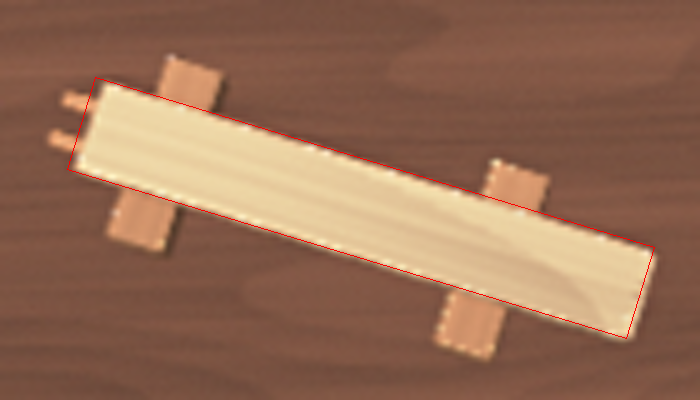

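Crops: the slat rectangle fits well. The borer's bed front corners are at crop (60,168) and (88,402), the guard top outer corners at (243,90) and (277,412), and the red stop's face at (400,249). Next I fit the borer pose from these.

```bash
cat >> h.py <<'E'
def dist(f): pass
def fitborer(f,pts,x0):
    from scipy.optimize import least_squares
    def pred(p,q):
        c,s=np.cos(p[2]),np.sin(p[2]); return w2p(f,[p[0]+c*q[0]-s*q[1],p[1]+s*q[0]+c*q[1],q[2]])
    s=least_squares(lambda p:np.concatenate([pred(p,q)-u for q,u in pts]),x0,x_scale=[.01,.01,.1])
    return s.x,s.fun.reshape(-1,2)
E
python3 - <<'E'
from workcell import env
from h import *
f=env.grab_frame("top")
o=lambda a,b:np.array([390+(a+.5)/5-.5,215+(b+.5)/5-.5])
pts=[((-.075,.06,.07),o(60,168)),((-.075,-.06,.07),o(88,402)),((0,.075,.165),o(243,90)),((0,-.075,.165),o(277,412)),((.09,0,.0855),o(400,249))]
p,r=fitborer(f,pts,[.47,-.05,-1.5]); print(p[:2],np.degrees(p[2]),r.round(2)); np.save("borer.npy",p)
# grasp pose
b=np.load("c.npy"); w=np.array([p2w(f,*q,.049) for q in b]); c=w.mean(0)
d=np.array([0.488-.584,.1413-.4285]);d/=np.linalg.norm(d); yaw=np.degrees(np.arctan2(d[1],d[0]))
g=c[:2]-.05*d
print("slat",c,yaw,"grasp",g)
fd=np.array([np.cos(p[2]),np.sin(p[2])])
for k in (0,180):
  for P,y in(((*g,.023),yaw),((*(p[:2]-.23*fd),.12),np.degrees(p[2])),((*(p[:2]-.102*fd),.058),np.degrees(p[2]))):
    print(k,np.round(P,3),env.inverse_kinematics(list(P),[-90,0,y+k]))
E
```

```text
[ 0.45393069 -0.09729959] -86.35236830982296 [[-0.34 -0.4 ]
 [-0.56  0.13]
 [-0.61  0.57]
 [ 0.46 -0.71]
 [ 1.05  0.42]]
slat [0.53613975 0.28491744 0.049     ] -108.4828149600846 grasp [0.55199076 0.33233838]
0 [0.552 0.332 0.023] [ 4.54110709e+01  3.48230596e+01 -9.53083512e+00  2.54444375e-14
 -4.56461052e+01  1.16106114e+02]
0 [0.439 0.132 0.12 ] [ 37.13730111  12.27680875 -30.43649337   0.         -47.28669788
 146.51033058]
0 [0.447 0.004 0.058] [ 21.49907563  16.86966682 -36.09973732   0.         -37.03059586
 162.14855606]
180 [0.552 0.332 0.023] [ 4.54110709e+01  3.48230596e+01 -9.53083512e+00 -2.54444375e-14
 -4.56461052e+01 -6.38938858e+01]
180 [0.439 0.132 0.12 ] [ 37.13730111  12.27680875 -30.43649337   0.         -47.28669788
 -33.48966942]
180 [0.447 0.004 0.058] [ 21.49907563  16.86966682 -36.09973732   0.         -37.03059586
 -17.85144394]
```

```bash
cat >> h.py <<'E'
def w2fe(f,P):
    r=R.from_euler('xyz',f["orientation"],degrees=True).as_matrix()
    c=r.T@(np.array(P)-f["position"]); x,y,z=c[0],-c[1],-c[2]
    h=np.hypot(x,y); t=np.arctan2(h,z); return np.array([f["cx"]+f["fx"]*t*x/h,f["cy"]+f["fy"]*t*y/h])
def rect(o,yaw,x0,x1,hw,z):
    c,s=np.cos(yaw),np.sin(yaw); return [(o[0]+c*a-s*b,o[1]+s*a+c*b,z) for a,b in((x0,hw),(x1,hw),(x1,-hw),(x0,-hw))]
E
python3 - <<'E'
from workcell import env
from h import *
yaw=-108.48
env.goto([.552,.3323,.11],[-90,0,yaw+180])
f=env.grab_frame("wrist"); im=f["image"].copy()
q=np.array([w2fe(f,P) for P in rect((.5361,.2849),np.radians(yaw),-.15,.15,.024,.049)])
print(q, env.read_state()["clock"], f["position"],f["orientation"])
cv2.polylines(im,[q.round().astype(int)],True,(0,0,255),1)
cv2.imwrite("pics/w1.png",im)
E
```

```text
[[283.41572711 379.37380545]
 [276.5128544  -52.95779023]
 [354.26412935 -52.9583859 ]
 [346.71844851 379.47113643]] 3.0917 [0.52579518 0.25608802 0.27335392] [-1.70859786e+01 -2.29351260e-02  1.61591555e+02]
```

View pics/w1.png

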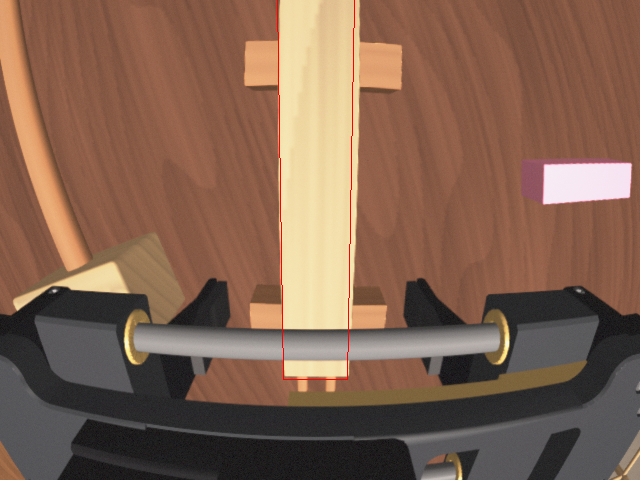

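The wrist overlay matches the slat edges to under 1 mm, with its dowel end at (316,380) and the mallet well clear of the fingers. Gripping now.

```bash
python3 - <<'E'
from workcell import env
from h import *
p=np.load("borer.npy"); B=np.degrees(p[2]); fd=np.array([np.cos(p[2]),np.sin(p[2])])
env.move_straight([.552,.3323,.023])
env.gripper_to(0.0,45)
print(env.read_state()["opening"])
env.move_straight([.552,.3323,.11],rate=.1)
s=env.read_state(); print(s["clock"],s["opening"],s["force"],s["wrist_torque"])
g=p[:2]-.255*fd
env.goto([*g,.105],[-90,0,B+180])
s=env.read_state(); print(s["clock"],s["position"],s["tool_rot"],s["opening"])
f=env.grab_frame("wrist"); im=f["image"].copy()
P=lambda x,y,z:(p[0]+fd[0]*x-fd[1]*y,p[1]+fd[1]*x+fd[0]*y,z)
for poly in ([P(-.075,.06,.07),P(-.012,.06,.07),P(-.012,-.06,.07),P(-.075,-.06,.07)],[P(0,.075,.165),P(0,-.075,.165),P(0,-.075,.07),P(0,.075,.07)],[P(0,.025,.07),P(0,.025,.086),P(0,-.025,.086),P(0,-.025,.07)]):
  cv2.polylines(im,[np.array([w2fe(f,q) for q in poly]).round().astype(int)],True,(0,0,255),1)
cv2.imwrite("pics/w2.png",im)
f=env.grab_frame("top"); im=f["image"]
t=env.trace(f,"slat"); m=t[0]["mask"].astype(np.uint8)
cv2.imwrite("pics/t2.png",cv2.resize(im[190:330,310:510],None,fx=4,fy=4,interpolation=cv2.INTER_CUBIC))
E
```

```text
0.5440771970006538
5.5917 0.5474062425091906 [-0.82085613  0.1423959  -1.07964015] [ 0.12586355 -0.12763095 -0.044811  ]
6.4417 [0.43917487 0.15833089 0.10549011] [-9.01264959e+01 -5.22394835e-02  9.36562858e+01] 0.5466716557661071
```

View pics/w2.png

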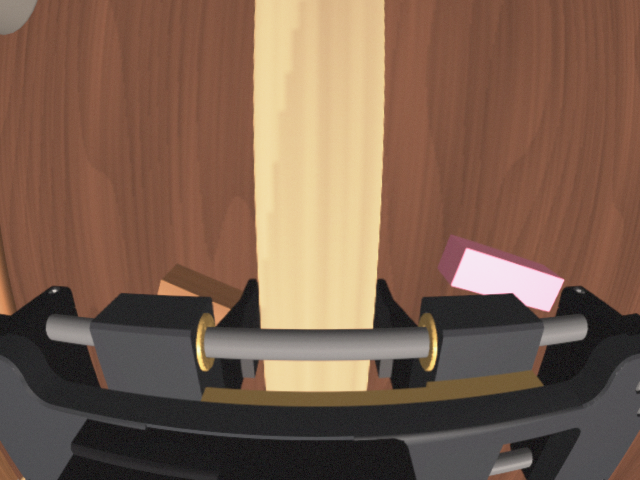

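View pics/t2.png

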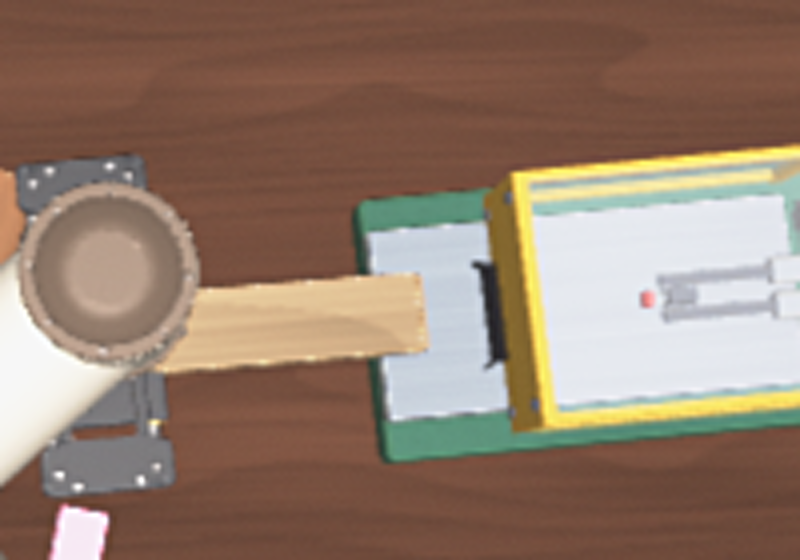

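Wrist view: slat centred between the pads. Top view: plain end at crop (425,312), already over the bed and in front of the lips at (478–492, 262–366). Next I measure both bearings from edges.

```bash
cat >> h.py <<'E'
def edges(m,cols):
    # per column first and last mask rows -> subpixel-ish line fits
    top=[];bot=[]
    for c in cols:
        r=np.where(m[:,c])[0]
        if len(r): top.append((c,r[0]-.5)); bot.append((c,r[-1]+.5))
    return np.array(top),np.array(bot)
def line(f,e,z):
    k=np.polyfit(e[:,0],e[:,1],1); a,b=e[0,0],e[-1,0]
    A,B=p2w(f,a,np.polyval(k,a),z),p2w(f,b,np.polyval(k,b),z)
    return A,B,np.degrees(np.arctan2(*(B-A)[1::-1]))
def measure(f,slat_z,cs,cb):
    im=f["image"]; hsv=cv2.cvtColor(im,cv2.COLOR_BGR2HSV).astype(int)
    roi=np.zeros(im.shape[:2],bool); roi[225:315,310:540]=1
    H,S,V=hsv[...,0],hsv[...,1],hsv[...,2]
    sl=roi&(V>160)&(S>50)&(H>10)&(H<30); bed=roi&(V>170)&(S<40)
    out={}
    for n,m,c,z in(("slat",sl,cs,slat_z),("bed",bed,cb,.07)):
        t,b=edges(m,c)
        if n=="bed": 
            pass
        for q,e in(("up",t),("lo",b)): out[n,q]=line(f,e,z)
    return out,sl,bed
E
python3 - <<'E'
from workcell import env
from h import *
f=env.grab_frame("top")
o,sl,bed=measure(f,.131,range(364,410),range(450,505))
o2,_,_=measure(f,.131,range(364,410),range(410,428))
for k,v in o.items(): print(k,v[0].round(4),v[1].round(4),v[2].round(2))
for k,v in o2.items(): print(k,v[0].round(4),v[1].round(4),v[2].round(2))
r=np.where(sl.any(0))[0]; print(r[0],r[-1])
print(p2w(f,r[-1]+.5,267,.131), np.where(bed[268])[0][:3],np.where(bed[290])[0][:2],np.where(bed[250])[0][:2])
E
```

```text
('slat', 'up') [0.4692 0.0821 0.131 ] [ 0.475  -0.0271  0.131 ] -86.99
('slat', 'lo') [0.4207 0.0839 0.131 ] [ 0.4268 -0.0246  0.131 ] -86.76
('bed', 'up') [ 0.5393 -0.1441  0.07  ] [ 0.5484 -0.2821  0.07  ] -86.23
('bed', 'lo') [ 0.3933 -0.135   0.07  ] [ 0.4044 -0.2709  0.07  ] -85.31
('slat', 'up') [0.4692 0.0821 0.131 ] [ 0.475  -0.0271  0.131 ] -86.99
('slat', 'lo') [0.4207 0.0839 0.131 ] [ 0.4268 -0.0246  0.131 ] -86.76
('bed', 'up') [ 0.5113 -0.0409  0.07  ] [ 0.5138 -0.0842  0.07  ] -86.64
('bed', 'lo') [ 0.3911 -0.0348  0.07  ] [ 0.3944 -0.0775  0.07  ] -85.52
310 526
[ 0.44619991 -0.30903076  0.131     ] [310 311 312] [310 311] [402 403]
```

```bash
python3 - <<'E'
from workcell import env
from h import *
p=np.load("borer.npy"); fd=np.array([np.cos(p[2]),np.sin(p[2])])
g=p[:2]-.222*fd+[-.0023,0]
yaw=np.degrees(p[2])+.6
env.move_straight([*g,.085],[-90,0,yaw+180],rate=.1)
env.dwell(.3)
a=env.read_state()["force"]
hit=env.move_straight([*g,.055],rate=.03,force_limit=2.5)
s=env.read_state(); print(hit,s["clock"],s["position"],s["tool_rot"],s["force"]-a,s["wrist_torque"])
f=env.grab_frame("top")
o,sl,bed=measure(f,.085,range(374,410),range(410,425))
for k,v in o.items(): print(k,v[0].round(4),v[1].round(4),v[2].round(2))
print("lips mid",p2w(f,431.2,268.4,.08))
cv2.imwrite("pics/t3.png",cv2.resize(f["image"][220:320,360:500],None,fx=5,fy=5,interpolation=cv2.INTER_CUBIC))
f=env.grab_frame("scene"); u=w2p(f,[p[0],p[1],.08]).astype(int)
cv2.imwrite("pics/s3.png",cv2.resize(f["image"][u[1]-80:u[1]+60,u[0]-80:u[0]+120],None,fx=4,fy=4,interpolation=cv2.INTER_CUBIC))
E
```

```text
True 8.575 [0.43726464 0.12413193 0.0547831 ] [-8.99485082e+01  3.89230730e-02  9.42528114e+01] [-1.18991768  1.49688401  1.92130736] [-0.0040249  -0.09745992  0.0455738 ]
('slat', 'up') [0.4704 0.0535 0.085 ] [ 0.472  -0.0341  0.085 ] -88.95
('slat', 'lo') [0.419  0.0556 0.085 ] [ 0.4254 -0.0317  0.085 ] -85.81
('bed', 'up') [ 0.5111 -0.0409  0.07  ] [ 0.5136 -0.0765  0.07  ] -85.91
('bed', 'lo') [ 0.3912 -0.0348  0.07  ] [ 0.3935 -0.0699  0.07  ] -86.36
lips mid [ 0.45375001 -0.0894554   0.08      ]
```

View pics/t3.png

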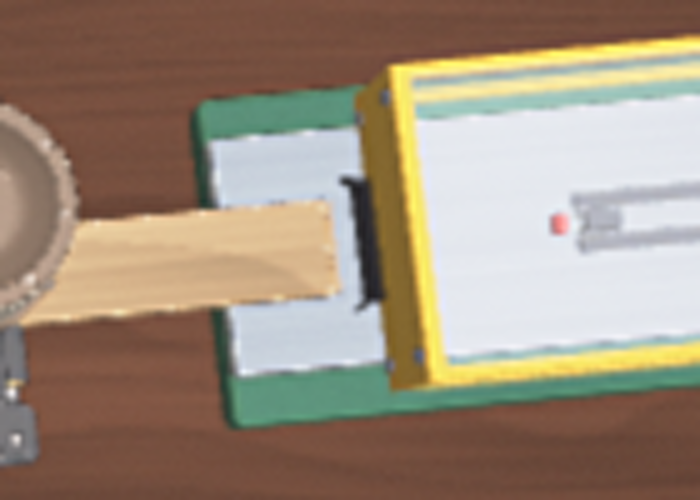

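View pics/s3.png

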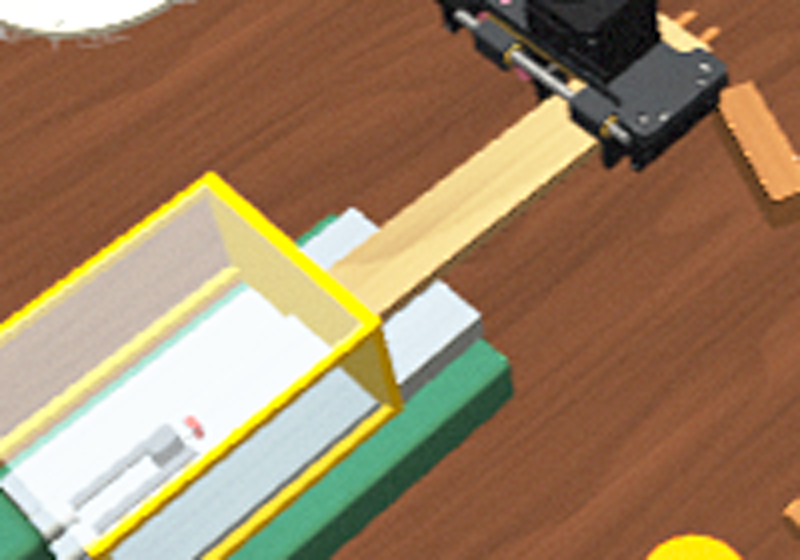

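Top crop: slat end mid at (334,248), lip mid at (353,244), stop at (559,224), so nearly in line. The contact height came out 3 mm lower than expected, so I check the pitch and measure edges at sub-pixel level.

```bash
cat >> h.py <<'E'
def subedge(f,cols,guess,z,ch,w=4):
    # guess: two (u,v) points on the edge; strongest gradient of channel ch near it
    (a,b),(c,d)=guess; im=cv2.GaussianBlur(f["image"],(0,0),.7)[...,ch].astype(float); e=[]
    for u in cols:
        v0=b+(d-b)*(u-a)/(c-a); r=np.arange(int(round(v0))-w,int(round(v0))+w+1)
        g=np.abs(np.diff(im[r,u])); k=g.argmax(); i=slice(max(k-1,0),k+2)
        e.append((u,(g[i]*(r[:-1][i]+.5)).sum()/g[i].sum()))
    e=np.array(e); k=np.polyfit(e[:,0],e[:,1],1); res=e[:,1]-np.polyval(k,e[:,0]); e=e[np.abs(res)<.6]
    return line(f,e,z),res.std()
E
python3 - <<'E'
from workcell import env
from h import *
s=env.read_state(); F0=s["force"];x,y=s["position"][:2]
for z in (.0565,.0585,.0605):
    env.move_straight([x,y,z],rate=.03); env.dwell(.3)
    s=env.read_state(); print(z,s["position"].round(4),s["force"].round(2),s["wrist_torque"].round(3))
f=env.grab_frame("top"); o=lambda a,b:(360+a/5,220+b/5)
im=f["image"]
for n,c,g,z,ch in(("slat up",range(382,400),(o(100,222),o(330,202)),.087,0),("slat lo",range(382,400),(o(100,317),o(338,295)),.087,0),
 ("slat up on bed",range(405,424),(o(100,222),o(330,202)),.087,0),("slat lo on bed",range(408,425),(o(100,317),o(338,295)),.087,0),
 ("bed up",range(405,428),(o(210,142),o(355,128)),.07,2),("bed lo",range(410,434),(o(238,378),o(385,362)),.07,2),
 ("bed in lo",range(452,500),(o(455,357),o(600,344)),.07,2)):
    l,r=subedge(f,c,g,z,ch); print(n,l[0].round(4),l[1].round(4),l[2].round(2),r.round(2))
hsv=cv2.cvtColor(im,cv2.COLOR_BGR2HSV); m=((hsv[...,0]<8)|(hsv[...,0]>172))&(hsv[...,1]>70); m[:,:465]=0;m[:,480:]=0;m[:258]=0;m[272:]=0
v,u=np.where(m); print("stop",u.mean(),v.mean(),len(u),p2w(f,u.mean(),v.mean(),.0855))
E
```

```text
0.0565 [0.4372 0.1241 0.0564] [ 0.34  0.75 -0.78] [ 0.04  -0.205  0.082]
0.0585 [0.437  0.124  0.0584] [ 0.07  0.07 -0.38] [ 0.095  0.006 -0.006]
0.0605 [0.4371 0.1241 0.0605] [ 0.57 -0.01 -1.18] [ 0.164  0.027 -0.008]
slat up [0.4687 0.0338 0.087 ] [ 0.4721 -0.0088  0.087 ] -85.41 0.2
slat lo [0.4201 0.0359 0.087 ] [ 0.4233 -0.0065  0.087 ] -85.69 0.17
slat up on bed [ 0.4734 -0.0238  0.087 ] [ 0.4755 -0.0689  0.087 ] -87.36 0.24
slat lo on bed [ 0.4236 -0.0288  0.087 ] [ 0.4262 -0.0687  0.087 ] -86.31 0.15
bed up [ 0.5103 -0.0282  0.07  ] [ 0.514  -0.0842  0.07  ] -86.28 0.22
bed lo [ 0.3906 -0.0347  0.07  ] [ 0.3944 -0.0925  0.07  ] -86.27 0.2
bed in lo [ 0.393 -0.14   0.07 ] [ 0.4008 -0.2581  0.07  ] -86.18 0.19
stop 471.5 264.5 8 [ 0.4604112  -0.18929949  0.0855    ]
```

Alignment: bed bearing -86.25°, slat -86.4°. Bed centreline, lips and stop all say the slat sits about 2 mm too far to -x. I correct that and feed to just inside the window.

```bash
python3 - <<'E'
from workcell import env
from h import *
s=env.read_state(); x,y=s["position"][:2]; yaw=s["tool_rot"][2]+.15
d=np.radians(-86.25); fd=np.array([np.cos(d),np.sin(d)])
env.gripper_to(0.0,60)
g=np.array([x+.0015,y]); 
env.move_straight([*g,.0605],[-90,0,yaw],rate=.03)
env.move_straight([*g,.0582],rate=.03)
a=env.read_state()["force"]
hit=env.move_straight([*(g+.06*fd),.0582],rate=.04,force_limit=8)
s=env.read_state(); print(hit,s["clock"],s["position"].round(4),(s["force"]-a).round(2),s["wrist_torque"].round(3),s["opening"])
np.save("g.npy",[*g,yaw])
f=env.grab_frame("top")
cv2.imwrite("pics/t4.png",cv2.resize(f["image"][220:320,360:500],None,fx=5,fy=5,interpolation=cv2.INTER_CUBIC))
E
```

```text
False 12.7417 [0.4426 0.0643 0.0582] [ 0.47 -0.48 -0.34] [ 0.054 -0.017 -0.011] 0.5450168851537897
```

View pics/t4.png

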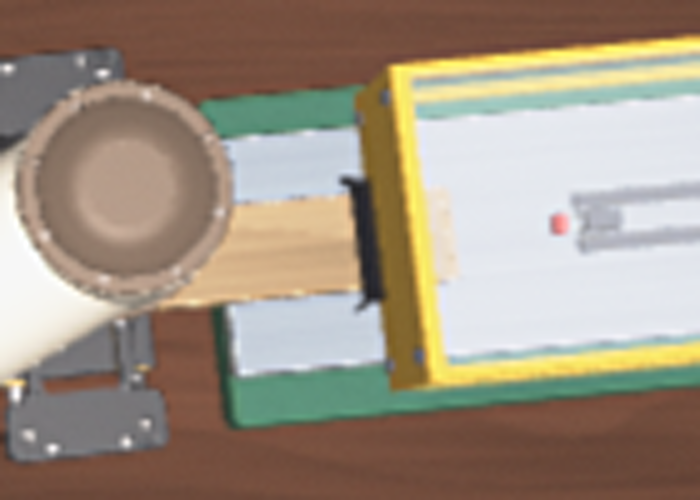

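The plain end is through the window with almost no side force, its face at (457,233), heading for the stop at (552,224). Pushing home.

```bash
python3 - <<'E'
from workcell import env
from h import *
*g,yaw=np.load("g.npy"); g=np.array(g)
d=np.radians(-86.25); fd=np.array([np.cos(d),np.sin(d)])
a=env.read_state()["force"]
hit=env.move_straight([*(g+.100*fd),.0582],rate=.05,force_limit=10)
for k in range(101,132):
    if hit: break
    hit=env.move_straight([*(g+k*.001*fd),.0582],rate=.02,force_limit=18)
    s=env.read_state(); F=s["force"]-a; print(k,hit,round(-float(F[:2]@fd),1),F.round(1),s["position"].round(4))
    if -F[:2]@fd>16: break
s=env.read_state(); print(s["clock"],s["position"],s["tool_rot"],s["wrist_torque"],s["opening"])
f=env.grab_frame("top")
cv2.imwrite("pics/t5.png",cv2.resize(f["image"][220:320,360:500],None,fx=5,fy=5,interpolation=cv2.INTER_CUBIC))
E
```

```text
101 False 1.2 [0.  1.2 0.6] [0.4453 0.0234 0.0582]
102 False 1.4 [0.1 1.4 0.7] [0.4454 0.0223 0.0582]
103 False 0.4 [0.3 0.4 1.3] [0.4454 0.0212 0.0582]
104 False 0.4 [0.  0.4 1.3] [0.4454 0.0202 0.0582]
105 False 0.4 [-0.7  0.3  0.7] [0.4455 0.0192 0.0582]
106 False -0.2 [-0.3 -0.2  1.7] [0.4456 0.0183 0.0582]
107 False 0.6 [-0.3  0.6  1.7] [0.4456 0.0172 0.0582]
108 False 0.9 [-0.4  0.9  0.8] [0.4457 0.0163 0.0582]
109 False 1.8 [-0.5  1.7  1.5] [0.4458 0.0152 0.0582]
110 False 0.5 [-0.1  0.5  1.4] [0.4458 0.0142 0.0582]
111 False 4.6 [-1.   4.6  0.9] [0.4461 0.0138 0.0583]
112 False 6.0 [-1.1  6.   1.4] [0.4462 0.0126 0.0582]
113 False 6.4 [-1.1  6.4  1.9] [0.4462 0.0115 0.0582]
114 False 5.9 [-1.7  5.8  0.7] [0.4463 0.0106 0.0582]
115 False 6.4 [-1.   6.3  1.5] [0.4464 0.0097 0.0582]
116 False 7.2 [-1.   7.2  0.7] [0.4465 0.0088 0.0582]
117 False 7.6 [-1.9  7.5  1.3] [0.4466 0.0078 0.0583]
118 False 8.4 [-1.7  8.3  1.2] [0.4467 0.0069 0.0582]
119 False 8.1 [-1.1  8.1  1.6] [0.4467 0.006  0.0583]
120 False 12.6 [-2.1 12.5  1.5] [0.4471 0.0059 0.0583]
121 False 18.0 [-3.4 17.8  1.8] [0.4475 0.0058 0.0584]
18.9917 [0.44750856 0.00575299 0.05835779] [-90.18132381  -0.2121454   94.26332504] [ 4.80415898  0.96948371 -0.37635898] 0.5431228621458474
```

View pics/t5.png

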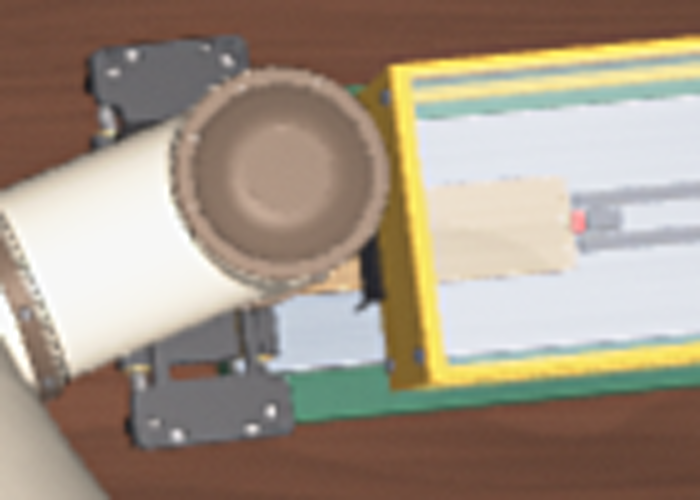

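The force signature shows stop contact at about 110 mm of feed, a 5–8 N spring ramp over about 8.5 mm, then a rigid rise to 18 N. The picture shows the pad at (578,222) pressed by the slat end. I check that it holds still, then hand in.

```bash
python3 - <<'E'
from workcell import env
for i in range(2):
    env.dwell(.4); s=env.read_state(); print(s["clock"],s["position"].round(4),s["force"].round(1),s["opening"],abs(s["qvel"]).max())
env.close_job()
E
```

```text
19.4417 [0.4475 0.0058 0.0583] [-2.7 17.2 -1.2] 0.5399327753020092 0.11574914356910183
19.8417 [0.4475 0.0058 0.0583] [-2.9 15.9 -0.3] 0.541329270235129 0.18131028372347022
the job is handed in; nothing more can be done
```

The slat's plain end is through the guard window and pressing the red stop fully home. I handed the job in at 19.8 s, with the slat still gripped at 60 N. No verdict is reported.

**What I did:** I gripped the slat between its battens, lifted it clear and lined it up with the borer. Then I lowered it to the bed and fed it straight in.

**Last checks:**
- **Stop:** it was first touched at about 110 mm of feed. The force then rose from about 5 to 8 N over about 8.5 mm, followed by a sharp rigid rise to 18 N. The last top picture shows the pad pressed back by the slat end.
- **Holding:** over 0.8 s the arm stayed still, with the push easing slightly from 17 to 16 N. The grip opening was steady.

**What disagreed:**
- **Sideways position:** the first estimates differed by about 2 mm. I corrected the slat before entry, and it went in with under 1 N of side force.
- **Bed contact:** it was soft, so contact height was only sure to about 1 mm.
- **Not checked:** I did not re-measure the slat's angle at the end. I also did not re-measure the mallet, tin and glue jar, but the arm stayed clear of them.

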